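# Tip the lens carton down in its tote and shut the lid

### The job

The tall lens carton stands on end in the open blue tote, so the lid cannot close. Push the carton over with the fingers so that it lies flat on its broad side on the tote's floor, tipping along the tote towards the short carton; then push the lid over and press it fully shut. Only push and press: do not grip or lift anything, and leave the short carton and the other things on the bench where they are.

Things in the scene. Friction and masses are not known exactly. Their poses are not given: they have to be found in the camera images.
- tote: Blue plastic open tote fixed to the bench, 140 mm (x) by 310 mm (y), 70 mm tall, walls and floor 4 mm. Origin: centre of its underside; z up, x across it, away from the robot, yaw within 0.25 rad of world. The lid's hinge is on top of its -x wall. One carton stands at each end, about 112 mm from the middle; which end has the tall one varies. The floor between them (about 180 mm) is free.
- lid (a joint): Angle of the tote's grey lid, rad: 0 shut, pi/2 upright, at the start 1.75 to 2.1 (open, leaning back towards the robot), stop at 2.2. A flat 5 mm plate, 140 mm from hinge to free edge, 310 mm long, 0.15 kg. Stiff hinge (0.16 N m friction): it stays where it is left and must be pushed all the way down; 2 to 3 N near the free edge moves it.
- lid_hinge (a point): Middle of the lid's hinge line, 70 mm above the bench, over the outer face of the tote's long wall nearer the robot. Frame turns with the lid: x from hinge towards the free edge, y along the hinge (the tote's y), z out of the lid's outer face (up when shut, towards the robot when open).
- lid_edge (a point): Middle of the lid's free edge, on its outer face, 140 mm from the hinge.
- tall_carton: Tall cardboard carton standing on end in the tote: 90 mm (x, across the tote) by 45 mm (y, along the tote) by 150 mm tall (z), about 0.2 kg. Origin: centre of the end it stands on; yaw within 0.12 rad of the tote's. Top 84 mm stand above the rim. It stands about 16 mm inside the end wall. Pushed near the top along the tote it tips over at about 17 degrees and falls by itself.
- tall_carton_mid (a point): Centre of the tall carton, 75 mm along its z from the origin.
- short_carton: Short cardboard carton standing at the other end of the tote: 90 by 45 mm and 50 mm tall, so below the rim. Stays where it is. Origin: centre of its underside, z up.
- short_carton_mid (a point): Centre of the short carton, 25 mm above its underside.
- spray: White plastic lens-cleaner bottle, 52 mm across, 150 mm tall, standing on the bench; leave alone. Origin: centre of underside.
- jar: Small jar, 60 mm across, 70 mm tall; leave alone. Origin: centre of underside.
- mug: White mug, 80 mm across, 90 mm tall; leave alone. Origin: centre of underside.
- tape: Roll of paper tape lying flat, 90 mm across, 24 mm high; leave alone. Origin: centre of underside.
- spec_case: Black spectacle case, 60 by 155 by 36 mm high; leave alone. Origin: centre of underside.
- driver: Screwdriver lying on the bench, 150 mm long; leave alone. Origin near its middle, x along it.
Things that resemble listed ones, but are neither listed nor needed, are in the scene too. Leave any purple or red look-alike of the tall_carton alone.

How it is judged (in metres and radians):
On the way, in this order (a step that is already met when the one before it is completed fails the run):
1. the tall carton lies flat on its broad side on the tote's floor while the lid is still open (angle between tall_carton's own z axis and vertical between 1.48 and 1.66 rad and z of tall_carton_mid in the frame of tote between 0 and 0.034 m and x of tall_carton_mid in the frame of tote between -0.066 and 0.066 m and y of tall_carton_mid in the frame of tote between -0.151 and 0.151 m and value of joint lid above 1.2 rad and linear speed of tall_carton below 0.05 m/s), for 0.2 s.
2. the lid is shut (value of joint lid below 0.05 rad), for 0.2 s.
At the end, for the whole second after the job is handed in: The tall carton lies at rest on its broad side on the tote's floor, within about 5 degrees of flat; the lid is within 0.05 rad (7 mm at its edge) of shut; the short carton still stands within 30 mm of where it was (value of joint lid below 0.05 rad and angle between tall_carton's own z axis and vertical between 1.48 and 1.66 rad and z of tall_carton_mid in the frame of tote between 0 and 0.034 m and x of tall_carton_mid in the frame of tote between -0.066 and 0.066 m and y of tall_carton_mid in the frame of tote between -0.151 and 0.151 m and linear speed of tall_carton below 0.02 m/s and angle between short_carton's own z axis and vertical below 0.15 rad and z of short_carton_mid in the frame of tote below 0.04 m and distance of short_carton_mid from where it was at the start of the episode below 0.03 m); the robot touches nothing.
It fails at once if the tall carton is lifted: its centre rises more than about 20 mm above where it stood (tipping raises it 4 mm) (height (world z) of tall_carton_mid above 0.1 m).
It fails at once if the tall carton is taken between the fingers (x of the grasp point in the frame of tall_carton between -0.043 and 0.043 m and y of the grasp point in the frame of tall_carton between -0.02 and 0.02 m and z of the grasp point in the frame of tall_carton between 0 and 0.15 m).
It fails at once if the lid is taken between the fingers (x of the grasp point in the frame of lid_hinge between 0 and 0.145 m and y of the grasp point in the frame of lid_hinge between -0.158 and 0.158 m and z of the grasp point in the frame of lid_hinge between -0.004 and 0.008 m).
It fails at once if the short carton is lifted, tipped or moved more than 30 mm (height (world z) of short_carton_mid above 0.05 m or angle between short_carton's own z axis and vertical above 0.5 rad or distance of short_carton_mid from where it was at the start of the episode above 0.03 m).
It fails at once if another thing on the bench is moved more than 30 mm (distance of any of spray, jar, mug, tape, spec_case, driver from where it was at the start of the episode above 0.03 m).
It also fails if it takes over 51 s, if anything falls off the work surface, if the arm or the gripper's body presses on something with over 40 N, if the wrist force passes 120 N, or if a joint passes its speed limit or range.

### The arm

A 6-joint arm with a two-finger parallel gripper is mounted at the origin on the work surface. World frame = base frame: x ahead of the robot, y to its left, z up, the work surface at z = 0. Lengths are in mm, angles in rad, forces in N, time in s.
With the tool pointing down it reaches from about 400 to 925 mm from the base axis. Payload 12.5 kg.
Tool frame: the origin (TCP) lies midway between the tips of the shut fingers; the grasp point (between the pads) lies 19 mm behind it; z points along the fingers, y is the line along which they close (so a half turn about z gives the same grasp; the last joint's range is limited). The gripper opens to 95 mm and grips with 3 to 60 N. Pads are 20 mm wide; open, the fingers measure 119 mm over their backs; the gripper's body (75 mm by 180 mm) begins 59 mm behind the grasp point.
Start: joints at [-1.347, 0.491, 1.559, -0, 1.092, -0.106], TCP at [202.432, -591.327, 214.661] pointing down, gripper open.
Joint ranges: [-3.1, 3.1], [-0.84, 2.19], [0.05, 2.79], [-1.13, 4.28], [0.06, 2.93], [-2.69, 2.69]. Speed limits (rad/s): [2.22, 2.22, 2.79, 3.14, 3.14, 3.14].

### API

Orientations are given as [roll, pitch, yaw] about the fixed x, y, z axes, in that order (R = Rz(yaw) Ry(pitch) Rx(roll)).
In Python, from cell import state, viewer, env, models gives the robot as it stands. The module is installed in compiled form; this text tells all that it offers.
- The arm moves only by the tool arm_command, never from a script. Its argument "rows" is a list of rows, each a list of 2 entries, a list of its own where there are three numbers: the shift along the tool's x, y, z normalised to -1 to 1, where 1 is 0.25 m, then the turn about the tool's z normalised to -1 to 1, where 1 is pi rad. A call has exactly 5 rows; each row shifts and turns the commanded pose from where the row before left it, along the tool's axes as they then stand; what a row does not reach is not made up. A row lasts 1/10 s, in which the tool goes at most 50 mm and 8.59 degrees, less where a joint would pass 70% of its speed; a pose out of reach is approached as far as the arm can. A call with a number of a shift or a turn outside -1 to 1 is refused whole. A call with a gripper value outside its range is refused whole. "claw" is the opening, from 0 (shut) to 1 (fully open), set as the call begins (left out, the last holds). The fingers move at their own pace and stop on an object; the grip force is fixed at half the most. Time passes only in rows, so rows that do not move let the fingers close, or fill a call up. It gives the time, the measured TCP pose, the force, the opening and the grip force at its end, in the units of the state.
- state(): the state, without advancing time (a new reading comes with each control period).
- viewer.read_camera(name): name is "scene" or "top" or "wrist"; returns (picture, depth): 384x512x3 uint8, red, green, blue; 384x512 float32, mm along the optical axis (not along the pixel's ray), 0 where there is no reading.
- viewer.get_calibration(name): a dict with "camera_matrix" (3x3 intrinsics, pixels), "world_to_cam" (4x4, takes a point from world to camera coordinates). Camera axes: x right, y up, looking along -z (the intrinsics and any distortion apply to the point x, -y, -z); pixel columns grow to the right and rows downward; lengths in mm; the calibration is good to about 2 mm. A picture is of the moment at which its call begins: read the wrist's pose just before it. get_calibration takes no time and is no camera call; for the wrist camera it gives the pose at the moment of the call.
- env.job_done(): hands the job in; it is judged then, once.
Trained networks look in the newest picture that a camera, given by its name, has taken for a name from the list of things; names that differ only in an ending like _2 or _b are one class to them, and where a whole thing is asked for, a point or a joint stands for the part that bears it (a point fixed in the world has none). Each returns a list of dicts, best first, with "confidence" (0 to 1); they miss things now and then, are a little off and sometimes report something else, mostly with a low value. They report only what shows in the picture. A call takes as long as a camera call. They do not tell look-alikes from the thing itself.
- models.search_frame(camera, label): "position" ([x, y, z] in mm, in world coordinates, good to about 4 mm: the middle of the surface that is visible of it).
- models.mark_of(camera, label): "position" ([x, y, z] in mm, in world coordinates, good to about 4 mm: a listed point, or the origin of a listed thing).
The state is a dict: "t": time; "joints": joint angles; "qvel": joint speeds; "tau": joint torques, N m; "eef_pos": TCP position; "tcp_rot": TCP orientation; "ft_force": force on the tool from outside, world axes, zero at the start; "moment": the same for the moment, N m; "opening": opening from 0.0 (shut) to 1.0 (fully open); "grip_force": force on a finger pad.
Only numpy, scipy, OpenCV 4.12 (cv2) and the standard library are available. Lean on these libraries where they do the work, as an engineer would, in place of code of your own. Each camera call takes 0.05 s, during which the arm holds its last target. There are 200 camera calls.

## Working session

There is one attempt and no reset: what is moved stays moved. The work goes in short steps, Python scripts to look and compute and a tool call to move; the robot and the scene stay as the last step left them, time stands still between calls to the robot, and variables do not carry over. Pictures are saved under pics/ and viewed, at most 10 in all, crops included, and the job is handed in when it is done.

Besides the shell and the picture viewer there is one more tool, called after ">>>" as name(argument=value, ...) on one line, values as JSON. arm_command: Moves the arm, as the interface text tells. Scaled input: -1 to 1 covers 0.25 m each way for a shift and pi rad each way for a turn. Its arguments: {"type":"object","properties":{"rows":{"type":"array","items":{"type":"array"}},"claw":{"type":"number"}},"required":["rows"]}

```bash
mkdir -p pics; cat > h.py <<'E'
import numpy as np, cv2
from cell import state, viewer, env, models
def cloud(cam):
    pic,d=viewer.read_camera(cam); c=viewer.get_calibration(cam)
    K=np.array(c["camera_matrix"]);T=np.linalg.inv(np.array(c["world_to_cam"]))
    v,u=np.mgrid[:d.shape[0],:d.shape[1]]
    P=np.stack([(u-K[0,2])/K[0,0]*d,-(v-K[1,2])/K[1,1]*d,-d],-1)@T[:3,:3].T+T[:3,3]
    P[d==0]=np.nan
    return pic,P
E
python3 - <<'E'
from h import *
for cam in("top","scene"):
    p,P=cloud(cam);np.save(cam+".npy",P);np.save(cam+"_rgb.npy",p)
    cv2.imwrite(f"pics/{cam}1.png",p[:,:,::-1])
    for n in("tote","tall_carton","short_carton","lid_edge","lid_hinge","tall_carton_mid"):
        print(cam,n,[(np.round(r["position"]),round(r["confidence"],2)) for r in models.mark_of(cam,n)[:3]])
s=state();print(s["t"],s["eef_pos"],s["tcp_rot"],s["opening"])
E
```

```text
top tote [(array([561.,   6.,   2.]), 0.75)]
top tall_carton [(array([ 573., -108.,    5.]), 0.82), (array([ 470., -248.,    2.]), 0.7), (array([ 638., -261.,   -4.]), 0.57)]
top short_carton [(array([549., 116.,   1.]), 0.76)]
top lid_edge [(array([428., -13., 193.]), 0.7)]
top lid_hinge [(array([492.,  -1.,  71.]), 0.85)]
top tall_carton_mid [(array([ 577., -106.,   79.]), 0.86), (array([ 470., -250.,   74.]), 0.65), (array([ 637., -259.,   72.]), 0.57)]
scene tote [(array([567.,   4.,   0.]), 0.7)]
scene tall_carton [(array([ 640., -258.,    1.]), 0.9), (array([573., -99.,   8.]), 0.76), (array([ 468., -251.,   -4.]), 0.69)]
scene short_carton []
scene lid_edge [(array([428., -10., 195.]), 0.66)]
scene lid_hinge [(array([491.,  -4.,  65.]), 0.59)]
scene tall_carton_mid [(array([ 633., -256.,   82.]), 0.79), (array([ 577., -109.,   79.]), 0.78), (array([ 468., -253.,   78.]), 0.57)]
0.7 [ 202.41693454 -591.32880803  214.68311402] [3.14146414e+00 3.06793517e-05 3.29768317e-01] 1.0004391889035464
```

View pics/top1.png

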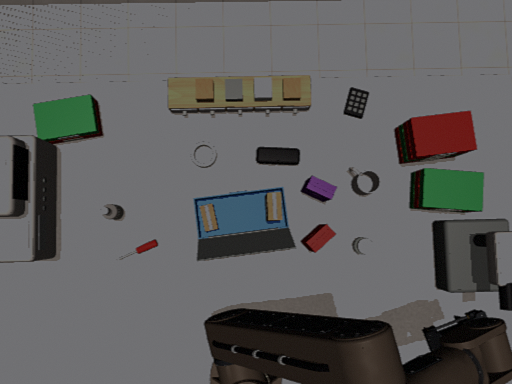

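View pics/scene1.png

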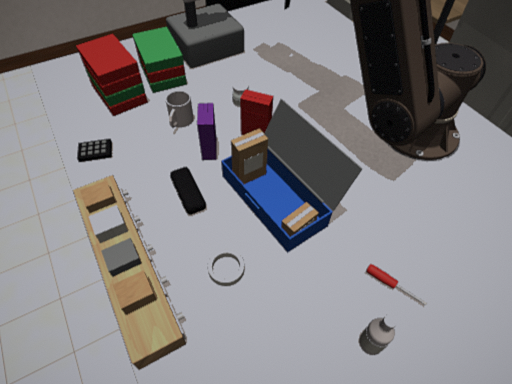

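```bash
python3 - <<'E'
import numpy as np,cv2
P=np.load("top.npy").reshape(-1,3)
def rect(n,m):
    q=P[m];r=cv2.minAreaRect(q[:,:2].astype(np.float32));print(n,len(q),r,np.round(np.median(q,0)))
x,y,z=P.T
rect("talltop",(abs(z-154)<8)&(abs(x-575)<80)&(abs(y+108)<70))
rect("red",(abs(z-150)<8)&(abs(x-638)<70)&(abs(y+258)<60))
rect("purple",(abs(z-150)<8)&(abs(x-470)<70)&(abs(y+250)<60))
rect("short",(abs(z-54)<6)&(abs(x-549)<60)&(abs(y-116)<50))
rect("rim+",(abs(z-70)<4)&(x>590)&(x<680)&(abs(y)<170))
m=(z>90)&(x<500)&(x>400)&(abs(y)<165)
q=P[m];c=q.mean(0);u,s,v=np.linalg.svd(q-c,full_matrices=False);print("lid",c,v,q[:,2].max())
o=(z>20)&(y<-170)
print("others")
E
```

```text
talltop 390 ((576.596923828125, -102.40071105957031), (89.74934387207031, 45.097293853759766), 1.272681713104248) [ 576. -103.  155.]
red 383 ((633.7481079101562, -256.9582824707031), (89.66020202636719, 45.020225524902344), 63.65257263183594) [ 634. -258.  150.]
purple 399 ((470.4114074707031, -249.6566162109375), (45.492286682128906, 90.05288696289062), 42.39454650878906) [ 470. -248.  150.]
short 324 ((547.8252563476562, 123.58717346191406), (93.25434112548828, 65.9610366821289), 6.051016807556152) [548. 117.  54.]
rim+ 116 ((614.1315307617188, 10.691513061523438), (52.613914489746094, 309.9089050292969), 1.804856538772583) [627. -10.  70.]
lid [453.28865394  -4.78511971 148.82653425] [[-0.10282494  0.99469825 -0.0015567 ]
 [-0.44476735 -0.04457698  0.89453613]
 [-0.88972413 -0.09267299 -0.44699293]] 201.54474103830125
others
```

The top view shows the tote at about (240,215) px. The tall carton is at its -y end (275,205), the short one at its +y end (208,217), and the lid leans towards the robot. The look-alikes are at (320,187) and (319,237). The scene view agrees: the tall brown carton is at (250,155) px. The tote's yaw is about 0.105 rad and the lid is at about 2.03 rad. I'll push along +y.

>>> arm_command(rows=[[[0,0,0],0.036],[[0,0,0],0.036],[[0.12,-0.11,0],0],[[0.12,-0.11,0],0],[[0.12,-0.11,0],0]], claw=0)

```text
t: 1.2
eef_pos: [284.0, -498.9, 214.6]
tcp_rot: [3.142, -0.0, 0.103]
ft_force: [1.6, -1.1, -0.5]
opening: 0.631
grip_force: 0.0
```

>>> arm_command(rows=[[[0.12,-0.11,0],0],[[0.12,-0.11,0],0],[[0.12,-0.11,0],0],[[0.12,-0.11,0],0],[[0.12,-0.11,0],0]])

```text
t: 1.7
eef_pos: [419.3, -346.4, 214.8]
tcp_rot: [3.141, -0.0, 0.104]
ft_force: [0.9, -0.6, 0.9]
opening: 0.212
grip_force: 0.0
```

>>> arm_command(rows=[[[0.12,-0.11,0],0],[[0.12,-0.11,0],0],[[0.12,-0.11,0],0],[[0.12,-0.11,0],0],[[0,0,0],0]])

```text
t: 2.2
eef_pos: [528.6, -222.7, 214.6]
tcp_rot: [-3.141, -0.001, 0.107]
ft_force: [-0.2, -0.4, -0.8]
opening: 0.006
grip_force: 0.0
```

>>> arm_command(rows=[[[0.08,-0.08,0],0],[[0.08,-0.08,0],0],[[0.08,-0.076,0],0],[[0,0,0.16],0],[[0,0,0.16],0]])

```text
t: 2.7
eef_pos: [580.5, -161.0, 134.5]
tcp_rot: [3.14, -0.002, 0.105]
ft_force: [0.6, -0.2, -0.6]
opening: 0.008
grip_force: 0.0
```

>>> arm_command(rows=[[[0,-0.04,0],0],[[0,-0.04,0],0],[[0,-0.04,0],0],[[0,-0.04,0],0],[[0,-0.04,0],0]])

```text
t: 3.2
eef_pos: [575.1, -110.4, 136.1]
tcp_rot: [3.141, -0.002, 0.104]
ft_force: [1.3, -0.4, -1.4]
opening: 0.002
grip_force: 0.1
```

>>> arm_command(rows=[[[0,-0.04,0],0],[[0,-0.04,0],0],[[0,-0.03,0],0],[[0,0,0],0],[[0,0,0],0]])

```text
t: 3.7
eef_pos: [572.0, -83.8, 134.6]
tcp_rot: [3.141, 0.0, 0.104]
ft_force: [-0.3, -0.1, -0.5]
opening: 0.007
grip_force: 0.0
```

```bash
python3 - <<'E'
from h import *
p,P=cloud("scene");cv2.imwrite("pics/s2.png",p[60:280,150:430,::-1].repeat(2,0).repeat(2,1))
E
```

```text
(no output)
```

View pics/s2.png

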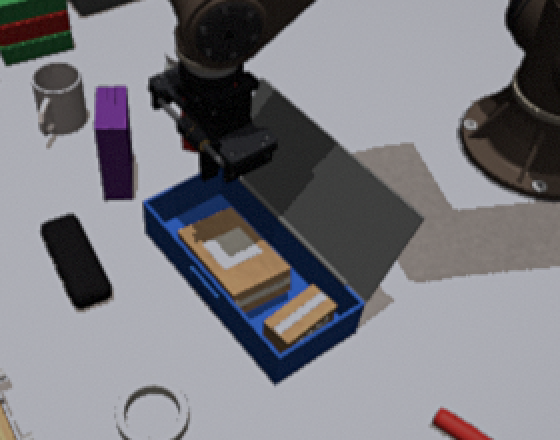

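The picture shows the carton lying flat in the tote at (235,260) px. The short carton still stands at (300,315), and the lid is still open. Next I go up, turn and move behind the lid.

>>> arm_command(rows=[[[0,0,-0.15],0],[[0,0,-0.15],0],[[0,0,-0.16],-0.045],[[0,0,0],-0.045],[[0,0,0],-0.045]], claw=0.2)

```text
t: 4.25
eef_pos: [572.2, -84.4, 250.9]
tcp_rot: [3.14, -0.002, 0.533]
ft_force: [0.1, 1.3, -0.9]
opening: 0.197
grip_force: 0.0
```

>>> arm_command(rows=[[[0,0,0],-0.046],[[0,0,0],-0.046],[[0,0,0],-0.046],[[0,0,0],-0.046],[[0,0,0],-0.046]])

```text
t: 4.75
eef_pos: [571.9, -84.4, 249.5]
tcp_rot: [-3.141, 0.0, 1.256]
ft_force: [0.6, -0.5, 0.9]
opening: 0.199
grip_force: 0.0
```

>>> arm_command(rows=[[[0,0,0],-0.045],[[0,0,0],-0.045],[[0,0,0],-0.045],[[0,0,0],0],[[0,0,0],0]])

```text
t: 5.25
eef_pos: [571.9, -84.2, 249.5]
tcp_rot: [-3.142, 0.0, 1.67]
ft_force: [-1.1, 0.3, 0.4]
opening: 0.199
grip_force: 0.0
```

```bash
python3 - <<'E'
from h import *
s=state();print(s["t"],s["eef_pos"],s["tcp_rot"])
p,P=cloud("scene");P=P.reshape(-1,3);x,y,z=P.T
q=P[(abs(x-560)<30)&(abs(y)<50)&(z<75)];print("carton top",np.percentile(q[:,2],[5,25,50,75,95]))
A=np.c_[q[:,:2],np.ones(len(q))];print(np.linalg.lstsq(A,q[:,2],rcond=None)[0])
q=P[(z>90)&(x<505)&(x>390)&(abs(y-60)<100)]
c=q.mean(0);print("lid",c,np.linalg.svd(q-c,full_matrices=False)[2],q[:,2].max())
E
```

```text
5.25 [571.94413294 -84.19667591 249.54972743] [-3.14153997e+00  9.20124033e-05  1.66980594e+00]
carton top [47.13506698 48.7393777  49.71652212 50.7485592  52.04589759]
[8.71816717e-03 5.89029064e-04 4.48176561e+01]
lid [450.69422951  55.00228795 171.60006262] [[-0.06595819  0.19005632 -0.97955506]
 [ 0.13105799 -0.97153816 -0.19732563]
 [-0.9891781  -0.14139375  0.0391725 ]] 545.4691606329112
```

>>> arm_command(rows=[[[0,-0.15,0],0],[[0,-0.15,0],0],[[0,-0.15,0],0],[[0,-0.15,0],0],[[0,-0.13,0],0]])

```text
t: 5.8
eef_pos: [388.7, -102.7, 249.6]
tcp_rot: [3.142, 0.0, 1.671]
ft_force: [1.1, -0.5, -0.1]
opening: 0.202
grip_force: 0.0
```

>>> arm_command(rows=[[[0,0,0],0],[[0,0,0],0],[[0,0,0],0],[[0,0,0],0],[[0,0,0],0]])

```text
t: 6.3
eef_pos: [390.9, -102.7, 249.4]
tcp_rot: [-3.141, -0.0, 1.675]
ft_force: [-0.3, 0.7, -0.9]
opening: 0.197
grip_force: 0.0
```

>>> arm_command(rows=[[[0,0,0.11],0],[[0,0,0.11],0],[[0,0,0.12],0],[[0,0.04,0],0],[[0,0.04,0],0]])

```text
t: 6.8
eef_pos: [411.6, -100.7, 165.1]
tcp_rot: [-3.141, -0.0, 1.674]
ft_force: [0.2, -0.7, 0.6]
opening: 0.201
grip_force: 0.0
```

>>> arm_command(rows=[[[0,0.08,0],0],[[0,0.08,0],0],[[0,0.08,0],0],[[0,0.08,0],0],[[0,0.08,0],0]])

```text
t: 7.3
eef_pos: [511.7, -90.0, 166.3]
tcp_rot: [3.14, 0.001, 1.675]
ft_force: [-1.8, -0.6, -1.5]
opening: 0.199
grip_force: 0.9
```

>>> arm_command(rows=[[[0,0.07,0.02],0],[[0,0.07,0.02],0],[[0,0.066,0.062],0],[[0,0.066,0.062],0],[[0,0.03,0.08],0]])

```text
t: 7.8
eef_pos: [588.2, -82.3, 105.4]
tcp_rot: [3.137, 0.002, 1.675]
ft_force: [1.2, 0.8, 1.1]
opening: 0.203
grip_force: 0.6
```

>>> arm_command(rows=[[[0,0.03,0.08],0],[[0,0,0.02],0],[[0,0,0.02],0],[[0,0,0.015],0],[[0,0,0],0]])

```text
t: 8.3
eef_pos: [593.6, -81.6, 75.3]
tcp_rot: [3.137, 0.002, 1.675]
ft_force: [-9.1, 5.5, 37.9]
opening: 0.202
grip_force: 19.4
```

>>> arm_command(rows=[[[0,0,0],0],[[0,0,0],0],[[0,0,0],0],[[0,0,-0.1],0],[[0,0,-0.15],0]])

```text
t: 8.8
eef_pos: [591.9, -81.6, 133.6]
tcp_rot: [-3.14, -0.0, 1.674]
ft_force: [0.7, 0.4, 0.7]
opening: 0.202
grip_force: 0.0
```

>>> arm_command(rows=[[[0,0,-0.15],0],[[0,-0.15,-0.15],0],[[0,-0.15,0],0],[[0,-0.15,0],0],[[0,-0.1,0],0]])

```text
t: 9.3
eef_pos: [455.7, -95.6, 207.0]
tcp_rot: [3.14, 0.001, 1.674]
ft_force: [0.5, 0.2, 0.7]
opening: 0.2
grip_force: 0.0
```

```bash
python3 - <<'E'
from h import *
print(state()["eef_pos"])
p,P=cloud("scene");cv2.imwrite("pics/s3.png",p[:,:,::-1]);P=P.reshape(-1,3);x,y,z=P.T
q=P[(abs(x-570)<45)&(abs(y-10)<120)&(z<110)];print(np.percentile(q[:,2],[2,50,98]))
A=np.c_[q[:,:2],np.ones(len(q))];print(np.linalg.lstsq(A,q[:,2],rcond=None)[0])
E
```

```text
[455.70603225 -95.63973122 206.98169434]
[73.88029776 76.74719138 79.5920345 ]
[-2.78446673e-03  3.24558531e-04  7.83290408e+01]
```

View pics/s3.png

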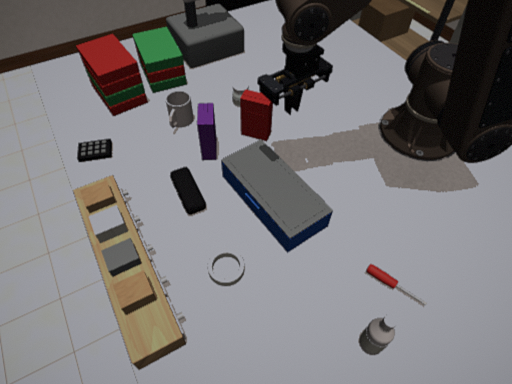

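The lid is shut: it lies level at (275,190) px, with a measured slope of about 0.003. The other things are where they were, and the robot is clear of everything.

```bash
python3 -c "
from h import *
print(env.job_done())"
```

```text
the job is handed in; nothing more can be done
None
```

The tall carton lies flat on the tote's floor, the lid is pressed shut, and the job is handed in at about 9 s; the cell returned no verdict, but my camera checks showed the carton flat, the lid level and nothing else on the bench visibly moved.

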